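# Gauge the gap of the adjustable holder

## Robot

A 7-joint arm with a two-finger parallel gripper is mounted at the origin on a cart in front of the work surface, level with it; the furniture and walls round the work are solid. World frame = base frame: x ahead of the robot, y to its left, z up, the work surface at z = 0. Lengths are in m, angles in rad, forces in N, time in s.
With the tool pointing down it reaches from about 0.4 to 0.85 m from the base axis. Payload 4.5 kg.
Tool frame: the origin (TCP) lies at the very end of the fingers, on their centre line; the grasp point (between the pads) lies 19 mm behind it; z points along the fingers, y is the line along which they close (so a half turn about z gives the same grasp; the last joint's range is limited). The gripper opens to 88 mm and grips with 3 to 60 N. Pads are 18 mm wide; open, the fingers measure 123 mm over their backs; the gripper's body (75 mm by 187 mm) begins 45 mm behind the grasp point.
Start: joints at [-1.303, 0.689, -0.195, 1.565, 0.157, 0.902, -0.215], TCP at [0.145, 0.608, 0.239] pointing down, gripper open.
Joint ranges: [-3.01, 3.01], [-0.46, 2.08], [-1.47, 1.51], [0.13, 2.56], [-1, 4.14], [0.04, 2.09], [-2.66, 2.66]. Speed limits (rad/s): [2.57, 2.57, 3.14, 3.14, 3.14, 3.14, 3.14].

## Interface

Orientations are given as a unit quaternion [x, y, z, w].
In Python, from plant import r gives the robot as it stands. The module is installed in compiled form; this text tells all that it offers.
- The arm moves only by the tool step_arm, never from a script. Its argument "increments" is a list of rows, each a list of 2 entries, a list of its own where there are three numbers: the shift along the world's x, y, z in cm, then the turn, a rotation vector about the world's x, y, z in degrees. A call has exactly 10 rows; each row shifts and turns the commanded pose from where the row before left it; what a row does not reach is not made up. A row lasts 1/10 s, in which the tool goes at most 50 mm and 8.59 degrees, less where a joint would pass 70% of its speed; a pose out of reach is approached as far as the arm can. A call is refused whole if a number of a shift passes 5 or a number of a turn 8.59, either way. A call with a gripper value outside its range is refused whole. "fingers" is the opening, from 0 (shut) to 1 (fully open), set as the call begins (left out, the last holds). The fingers move at their own pace and stop on an object; "grip_force" is the grip in N (left out, the last holds). Time passes only in rows, so rows that do not move let the fingers close, or fill a call up. It gives the time, the measured TCP pose, the force, the opening and the grip force at its end, in the units of the state.
- r.get_state(): the state, without advancing time (a new reading comes with each control period).
- r.snapshot(name): name is "scene" or "top"; returns (picture, depth): 384x512x3 uint8, red, green, blue; 384x512 float32, m along the optical axis (not along the pixel's ray), 0 where there is no reading.
- r.calibration(name): a dict with "fov_y" (degrees; the focal length in pixels is half the picture's height over the tangent of half this angle, whatever the lens; pixels are square), "cx", "cy" (the principal point, pixels), "R" (3x3) and "t" (3): a world point X has camera coordinates R X + t. Camera axes: x right, y down, z forward; pixel columns grow to the right and rows downward; lengths in m; the calibration is good to about 2 mm. A picture is of the moment at which its call begins. calibration takes no time and is no camera call.
- r.finish_job(): hands the job in; it is judged then, once.
The state is a dict: "clock": time; "q": joint angles; "qd": joint speeds; "joint_torque": joint torques, N m; "tool_pos": TCP position; "eef_rot": TCP orientation; "contact_force": force on the tool from outside, world axes, zero at the start; "moment": the same for the moment, N m; "opening": opening from 0.0 (shut) to 1.0 (fully open); "finger_force": force on a finger pad.
Only numpy, scipy, OpenCV 4.12 (cv2) and the standard library are available. Lean on these libraries where they do the work, as an engineer would, in place of code of your own. Each camera call takes 0.05 s, during which the arm holds its last target. There are 200 camera calls.

## Task

Someone has changed the setting of the adjustable holder on the bench; find how wide its gap is now with the three gauge blocks (green thin, yellow middle, red thick). Leave the thickest block that goes into the gap between the grey jaw and the orange stop standing in it, fully down on the plate and about midway along the jaws, and the other two blocks standing on the worktop.

Things in the scene. Friction and masses are not known exactly. Their poses are not given: they have to be found in the camera images.
- holder: Holder screwed to the worktop: aluminium base plate 80 mm (its x) by 104 mm (its y) by 8 mm thick, with a fixed grey jaw 60 mm long in x, 12 mm thick, top 43 mm above the worktop. Origin: on the worktop level, at the middle (in x) of the fixed jaw's gap face; the gap runs from there towards +y to the orange stop, its floor is the plate's top 8 mm above the origin, and it is open at both x ends. z is up. The upper 7 mm of both gap faces slope back at 45 degrees as a lead-in.
- stop: Orange adjustable stop of the holder, same section as the fixed jaw (60 x 12 mm, top 43 mm above the worktop), with a black thumbscrew at its back; it is locked and does not move. It stands parallel to the fixed jaw at one of three stations (black plugs in the plate mark the unused ones), so the gap is 22, 38 or 54 mm wide. Origin: on the worktop level, middle of its gap face; axes parallel to the holder's, so its y in the holder's frame is the gap's width.
- gauge_thin: The thin gauge block, green with one white pip on each broad face, loose, 0.12 kg, standing upright on the worktop: body 40 mm (its x) by 16 mm thick (its y) by 45 mm high, and above it, centred, a black grip 30 mm (x) by 14 mm (y), from 44 to 85 mm above the underside; hold it across the 14 mm. Origin: centre of the underside, z up.
- gauge_middle: The middle gauge block, yellow with two white pips on each broad face, loose, 0.12 kg, standing upright on the worktop: body 40 mm (its x) by 32 mm thick (its y) by 45 mm high, and above it, centred, a black grip 30 mm (x) by 14 mm (y), from 44 to 85 mm above the underside; hold it across the 14 mm. Origin: centre of the underside, z up.
- gauge_thick: The thick gauge block, red with three white pips on each broad face, loose, 0.12 kg, standing upright on the worktop: body 40 mm (its x) by 48 mm thick (its y) by 45 mm high, and above it, centred, a black grip 30 mm (x) by 14 mm (y), from 44 to 85 mm above the underside; hold it across the 14 mm. Origin: centre of the underside, z up.
There are look-alikes about, which are no part of the job. What is meant by the gauge_thick is not purple or turquoise, and is the smaller of those in its own colour.

How it is judged:
At the end, for the whole second after the job is handed in: The thickest block that fits stands at rest in the gap (thin for 22 mm, middle for 38, thick for 54), underside within 4 mm of the plate, within 20 mm of the jaws' middle, upright within 10 degrees; the other two stand upright (10 degrees) on the worktop (((y of stop in the frame of holder between 0.017 and 0.027 m and z of gauge_thin in the frame of holder between 0.005 and 0.012 m and y of gauge_thin in the frame of holder between 0 and 0.022 m and x of gauge_thin in the frame of holder between -0.02 and 0.02 m and angle between each of gauge_thin, gauge_middle, gauge_thick's own z axis and vertical below 0.18 rad and linear speed of gauge_thin below 0.02 m/s and height (world z) of each of gauge_middle, gauge_thick below 0.004 m) or (y of stop in the frame of holder between 0.033 and 0.043 m and z of gauge_middle in the frame of holder between 0.005 and 0.012 m and y of gauge_middle in the frame of holder between 0 and 0.038 m and x of gauge_middle in the frame of holder between -0.02 and 0.02 m and angle between each of gauge_middle, gauge_thin, gauge_thick's own z axis and vertical below 0.18 rad and linear speed of gauge_middle below 0.02 m/s and height (world z) of each of gauge_thin, gauge_thick below 0.004 m) or (y of stop in the frame of holder between 0.049 and 0.059 m and z of gauge_thick in the frame of holder between 0.005 and 0.012 m and y of gauge_thick in the frame of holder between 0 and 0.054 m and x of gauge_thick in the frame of holder between -0.02 and 0.02 m and angle between each of gauge_thick, gauge_thin, gauge_middle's own z axis and vertical below 0.18 rad and linear speed of gauge_thick below 0.02 m/s and height (world z) of each of gauge_thin, gauge_middle below 0.004 m))); the robot touches nothing.
It also fails if it takes over 64 s, if anything falls off the work surface, if the arm or the gripper's body presses on something with over 40 N, if the wrist force passes 120 N, or if a joint passes its speed limit or range.

## Working session

There is one attempt and no reset: what is moved stays moved. The work goes in short steps, Python scripts to look and compute and a tool call to move; the robot and the scene stay as the last step left them, time stands still between calls to the robot, and variables do not carry over. Pictures are saved under pics/ and viewed, at most 10 in all, crops included, and the job is handed in when it is done.

Besides the shell and the picture viewer there is one more tool, called after "Emit:" as a command line: name --argument value ..., lists and objects as JSON in quotes. step_arm: Moves the arm, as the interface text tells. Its arguments: {"type":"object","properties":{"increments":{"type":"array","items":{"type":"array"}},"fingers":{"type":"number"},"grip_force":{"type":"number"}},"required":["increments"]}

```bash
mkdir -p pics
cat > h.py <<'E'
from plant import r
import numpy as np, cv2
def snap(n,f):
    p,d=r.snapshot(n); np.savez(f'pics/{f}.npz',p=p,d=d); cv2.imwrite(f'pics/{f}.png',p[:,:,::-1]); return p,d
def pts(n,d):
    c=r.calibration(n); f=192/np.tan(np.radians(c['fov_y'])/2)
    v,u=np.mgrid[:384,:512]; X=np.stack([(u-c['cx'])/f*d,(v-c['cy'])/f*d,d],-1)
    return (X-np.array(c['t']))@np.array(c['R'])
E
python3 - <<'E'
from h import *
for n in('scene','top'):
    snap(n,n+'0'); c=r.calibration(n); print(n,c['fov_y'],-np.array(c['R']).T@np.array(c['t']),np.round(c['R'],2))
print(r.get_state())
E
```

```text
scene 51.35765917245817 [ 0.20001529 -0.49780494  0.67046312] [[ 0.88 -0.48  0.01]
 [-0.29 -0.55 -0.78]
 [ 0.38  0.68 -0.62]]
top 55.33406919706826 [0.34008025 0.18411191 1.07669961] [[ 0.01 -1.   -0.01]
 [-0.98 -0.01 -0.21]
 [ 0.21  0.01 -0.98]]
{'clock': 0.1, 'q': array([-1.30322652,  0.68993563, -0.19450485,  1.56618987,  0.15729029,
        0.9024867 , -0.21510338]), 'qd': array([ 2.12214571e-04, -2.52572578e-03, -1.87109278e-04, -1.49480973e-03,
       -1.30447749e-03,  9.02414586e-04,  8.18396638e-05]), 'joint_torque': array([-3.20176739e-03, -5.28510618e+01, -1.27168212e+00, -1.53840262e+01,
       -5.26085962e-02,  1.93542532e-03,  4.19169646e-05]), 'tool_pos': array([0.1446993 , 0.60746101, 0.23798104]), 'eef_rot': array([ 1.16594572e-01,  9.93179259e-01, -8.14693541e-04, -3.85127369e-05]), 'contact_force': array([ 0.45559057, -0.2804611 , -0.82106488]), 'moment': array([-0.01870039,  0.04359315,  0.02318204]), 'finger_force': 0.0, 'opening': 1.0055115328741568}
```

View pics/scene0.png

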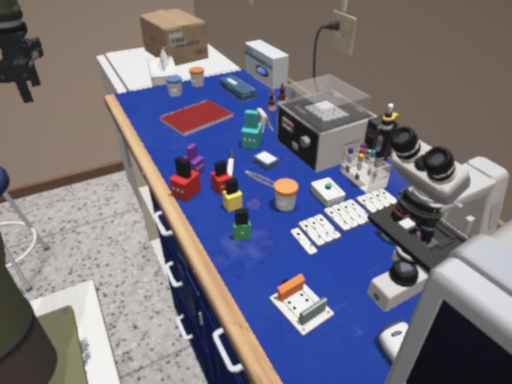

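View pics/top0.png

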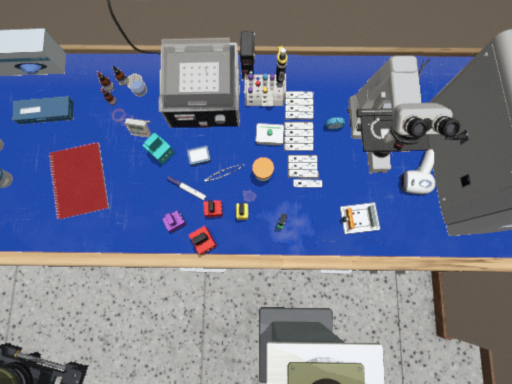

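The scene picture shows the holder at (302,305), green at (242,225), yellow at (232,195), and two reds at (222,180) and (185,180). In the top picture these are at (360,218), (281,222), (242,212), (213,208) and (202,240). The nearer red looks larger, so I'll measure that.

Run:
```python
from h import *
a=np.load('pics/scene0.npz');b=np.load('pics/top0.npz')
A=cv2.resize(a['p'][265:340,262:342],None,fx=5,fy=5,interpolation=3)
B=cv2.resize(b['p'][190:265,180:390],None,fx=3.8,fy=3.8,interpolation=3)
C=np.zeros((A.shape[0],800-0,3),np.uint8);C[:,:400]=A
A2=cv2.resize(a['p'][145:245,165:265],None,fx=3.75,fy=3.75,interpolation=3);C[:375,410:785]=A2
cv2.imwrite('pics/c0.png',np.vstack([C,cv2.resize(B,(800,220))])[:600,:,::-1])
P=pts('top',b['d'])
hsv=cv2.cvtColor(b['p'],cv2.COLOR_RGB2HSV)
print('table z',np.median(P[225:235,300:330,2]))
def rep(nm,u0,u1,v0,v1):
    s=np.s_[v0:v1,u0:u1];Q=P[s].reshape(-1,3);h=hsv[s].reshape(-1,3).astype(int);m=(Q[:,2]>.03)
    for lo,hi in((.035,.055),(.07,.1)):
        k=(Q[:,2]>lo)&(Q[:,2]<hi)
        if k.sum()<4: print(nm,lo,k.sum());continue
        q=Q[k,:2].astype(np.float32);rc=cv2.minAreaRect(q*1000);print(nm,lo,k.sum(),np.round(rc[0],1),np.round(rc[1],1),round(rc[2],1),'zmed',np.median(Q[k,2]).round(4))
rep('green',268,295,208,238);rep('yel',230,252,198,224);rep('redS',200,226,195,222);rep('redB',186,219,222,258);rep('hold',338,382,200,236)
Q=P[200:236,338:382]
k=Q[...,2]>.02
print(np.c_[np.argwhere(k)+[200,338],np.round(Q[k]*1000)].astype(int)[::2].tolist())
```

```text
table z 0.0006139464743758911
green 0.035 23 [480.7 120.7] [15.6 35.2] 69.7 zmed 0.0454
green 0.07 58 [483.2 120. ] [13.7 30.2] 68.2 zmed 0.0858
yel 0.035 94 [510.9 233.2] [38.5 28.8] 1.1 zmed 0.0459
yel 0.07 58 [511.1 234.2] [28.8 11.2] 1.7 zmed 0.0855
redS 0.035 172 [518.1 318. ] [39.8 47.9] 3.1 zmed 0.0459
redS 0.07 69 [518.5 318.5] [29.8 14. ] 2.6 zmed 0.0853
redB 0.035 40 [423.8 342.4] [57.6 51.9] 30.0 zmed 0.0489
redB 0.07 29 [421.  337.3] [11.9 39.7] 50.2 zmed 0.0837
hold 0.035 202 [ 499.8 -110.2] [60.  79.7] 7.7 zmed 0.0423
hold 0.07 0
[[205, 370, 534, -135, 36], [205, 372, 533, -139, 41], [205, 374, 532, -144, 43], [206, 370, 530, -133, 41], [206, 372, 530, -139, 42], [206, 374, 529, -143, 47], [207, 370, 527, -134, 37], [207, 372, 526, -137, 46], [207, 374, 526, -143, 44], [208, 348, 522, -69, 45], [208, 350, 523, -76, 40], [208, 369, 525, -133, 31], [208, 371, 524, -136, 40], [208, 373, 523, -141, 44], [208, 375, 524, -147, 41], [209, 346, 523, -68, 24], [209, 348, 519, -69, 46], [209, 350, 521, -76, 38], [209, 369, 524, -135, 24], [209, 371, 522, -137, 36], [209, 373, 520
[... 2648 characters left out ...]
80, -79, 44], [223, 372, 482, -140, 29], [223, 374, 480, -142, 43], [223, 376, 480, -147, 44], [224, 349, 478, -73, 32], [224, 351, 476, -76, 46], [224, 353, 478, -84, 36], [224, 372, 480, -140, 28], [224, 374, 478, -142, 40], [224, 376, 477, -146, 45], [224, 378, 478, -153, 41], [225, 350, 475, -75, 38], [225, 352, 473, -78, 47], [225, 354, 475, -86, 38], [225, 373, 476, -141, 33], [225, 375, 475, -145, 40], [225, 377, 475, -150, 43], [226, 350, 472, -75, 36], [226, 352, 471, -79, 44], [226, 354, 472, -86, 38], [226, 373, 474, -144, 24], [227, 350, 470, -76, 32], [227, 352, 468, -78, 45], [227, 354, 468, -85, 42], [228, 351, 466, -76, 41], [228, 353, 466, -83, 37], [229, 349, 465, -76, 20]]
```

View pics/c0.png

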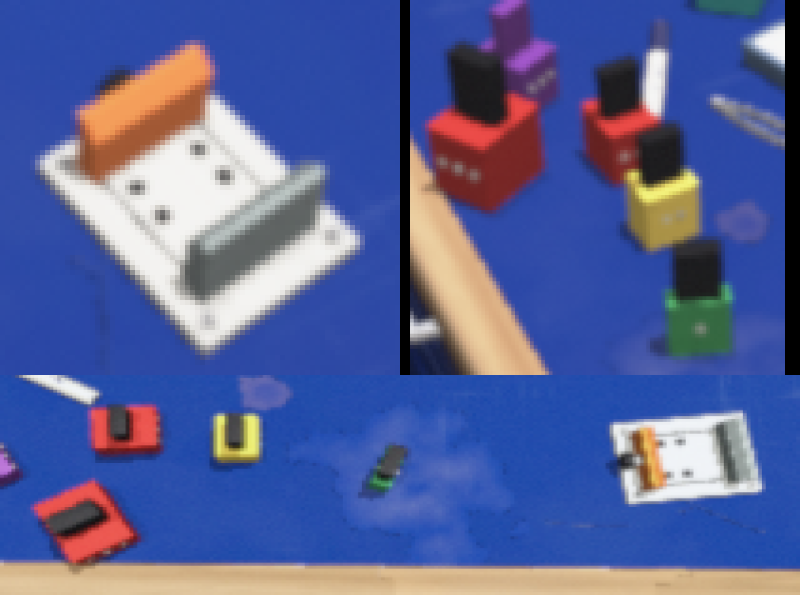

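The stop is at the far station: both plug pairs are free inside the gap, and the outer span is about 80 mm, which gives a 54 mm gap. So the thick block is the one to place. The small red measures 48x40 mm at (0.518, 0.318) with yaw about 2.8°. The holder gap centre is about (0.500, -0.110) with yaw about 7.7°. I'll move towards red.

Emit:
step_arm --increments '[[[3,-2.3,-0.4],[0,0,1.6]],[[3,-2.3,-0.4],[0,0,1.6]],[[3,-2.3,-0.4],[0,0,1.6]],[[3,-2.3,-0.4],[0,0,1.6]],[[3,-2.3,-0.4],[0,0,1.6]],[[3,-2.3,-0.4],[0,0,1.6]],[[3,-2.3,-0.4],[0,0,1.6]],[[3,-2.3,-0.4],[0,0,1.6]],[[3,-2.3,-0.4],[0,0,1.6]],[[3,-2.3,-0.4],[0,0,1.6]]]' --fingers 0.6 --grip_force 25

```text
clock: 1.1
tool_pos: [0.4457, 0.3767, 0.1983]
eef_rot: [-0.023, 1.0, -0.0, -0.0]
contact_force: [0.3, 0.8, -0.3]
opening: 0.603
finger_force: 0.0
```

Emit:
step_arm --increments '[[[2.5,-2,0],[0,0,0]],[[2.5,-2,0],[0,0,0]],[[2.4,-2,0],[0,0,0]],[[0,0,0],[0,0,0]],[[0,0,-2],[0,0,0]],[[0,0,-2],[0,0,0]],[[0,0,-2],[0,0,0]],[[0,0,-1],[0,0,0]],[[0,0,0],[0,0,0]],[[0,0,0],[0,0,0]]]'

```text
clock: 2.1
tool_pos: [0.5187, 0.3186, 0.1292]
eef_rot: [-0.023, 1.0, 0.0, 0.0]
contact_force: [-0.1, -0.4, 0.1]
opening: 0.604
finger_force: 0.0
```

Run:
```python
from h import *
from scipy.spatial.transform import Rotation as R
s=r.get_state();print(s['tool_pos'],s['q'],R.from_quat(s['eef_rot']).as_matrix().round(3),s['contact_force'])
```

```text
[0.51870693 0.31859865 0.12915969] [-0.46375201  0.81859646 -0.29001143  1.70698702  0.34429022  0.66592384
  0.67716975] [[-0.999 -0.046  0.   ]
 [-0.046  0.999  0.001]
 [-0.     0.001 -1.   ]] [-0.1392512  -0.44055473  0.05935466]
```

Emit:
step_arm --increments '[[[0,0,-2],[0,0,0]],[[0,0,-2],[0,0,0]],[[0,0,-2],[0,0,0]],[[0,0,-1],[0,0,0]],[[0,0,-0.7],[0,0,0]],[[0,0,0],[0,0,0]],[[0,0,0],[0,0,0]],[[0,0,0],[0,0,0]],[[0,0,0],[0,0,0]],[[0,0,0],[0,0,0]]]'

```text
clock: 3.1
tool_pos: [0.519, 0.3182, 0.0522]
eef_rot: [-0.023, 1.0, 0.0, 0.0]
contact_force: [0.0, -0.3, -0.7]
opening: 0.6
finger_force: 0.0
```

Emit:
step_arm --increments '[[[0,0,0],[0,0,0]],[[0,0,0],[0,0,0]],[[0,0,0],[0,0,0]],[[0,0,0],[0,0,0]],[[0,0,0],[0,0,0]],[[0,0,0],[0,0,0]],[[0,0,0],[0,0,0]],[[0,0,0],[0,0,0]],[[0,0,0],[0,0,0]],[[0,0,0],[0,0,0]]]' --fingers 0

```text
clock: 4.1
tool_pos: [0.5188, 0.318, 0.0517]
eef_rot: [-0.023, 1.0, -0.0, -0.0]
contact_force: [-0.1, -0.3, -1.6]
opening: 0.154
finger_force: 25.0
```

Emit:
step_arm --increments '[[[0,0,0.5],[0,0,0]],[[0,0,1],[0,0,0]],[[0,0,1.5],[0,0,0]],[[0,0,2],[0,0,0]],[[0,0,2],[0,0,0]],[[0,0,2],[0,0,0]],[[0,0,2],[0,0,0]],[[0,0,1],[0,0,0]],[[0,0,0],[0,0,0]],[[0,0,0],[0,0,0]]]'

```text
clock: 5.1
tool_pos: [0.5186, 0.3177, 0.1717]
eef_rot: [-0.023, 1.0, -0.0, -0.0]
contact_force: [0.1, -0.4, -1.5]
opening: 0.158
finger_force: 25.0
```

Emit:
step_arm --increments '[[[-0.1,-1.5,0],[0,0,0.5]],[[-0.1,-3,0],[0,0,0.5]],[[-0.2,-3,0],[0,0,0.5]],[[-0.2,-3,0],[0,0,0.5]],[[-0.2,-3,0],[0,0,0.5]],[[-0.2,-3,0],[0,0,0.5]],[[-0.2,-3,0],[0,0,0.5]],[[-0.2,-3,0],[0,0,0.5]],[[-0.2,-3,0],[0,0,0.5]],[[-0.2,-3,0],[0,0,0.5]]]'

```text
clock: 6.1
tool_pos: [0.4993, 0.0305, 0.1709]
eef_rot: [-0.066, 0.998, -0.0, -0.001]
contact_force: [0.6, -0.1, -0.5]
opening: 0.154
finger_force: 25.0
```

Emit:
step_arm --increments '[[[-0.1,-3,0],[0,0,0]],[[0,-3,0],[0,0,0]],[[0,-3,0],[0,0,0]],[[0,-2.5,0],[0,0,0]],[[0,-1.3,0],[0,0,0]],[[0,-0.5,0],[0,0,0]],[[0,0,0],[0,0,0]],[[0,0,0],[0,0,0]],[[0,0,0],[0,0,0]],[[0,0,0],[0,0,0]]]'

```text
clock: 7.1
tool_pos: [0.4999, -0.0988, 0.1718]
eef_rot: [-0.067, 0.998, 0.0, 0.0]
contact_force: [-0.5, 0.4, 0.1]
opening: 0.162
finger_force: 25.0
```

Run:
```python
from h import *
p,d=snap('scene','s1')
cv2.imwrite('pics/c1.png',cv2.resize(p[210:345,235:375],None,fx=4.4,fy=4.4,interpolation=3)[:,:,::-1])
P=pts('scene',d);h=cv2.cvtColor(p,cv2.COLOR_RGB2HSV).astype(int)
Q=P[210:345,235:375];h=h[210:345,235:375];Z=Q[...,2]
red=((h[...,0]<4)|(h[...,0]>174))&(h[...,1]>170)&(Z>.1)&(Z<.19)
if red.sum():
  q=Q[red];print('red',red.sum(),q.min(0).round(4),q.max(0).round(4))
for nm,m in(('org',(h[...,0]>5)&(h[...,0]<18)&(h[...,1]>120)&(Z>.012)&(Z<.05)),('grey',(h[...,1]<90)&(Z>.014)&(Z<.05)&(Q[...,1]<-.11))):
  q=Q[m];top=q[q[:,2]>.035];rc=cv2.minAreaRect((q[:,:2]*1000).astype(np.float32))
  print(nm,len(q),np.round(rc[0],1),np.round(rc[1],1),rc[2],q[:,2].max(),cv2.fitLine((q[:,:2]*1000).astype(np.float32),2,0,.01,.01).T)
print(r.get_state()['tool_pos'])
```

```text
red 470 [ 0.4789 -0.126   0.128 ] [ 0.5189 -0.0816  0.1689]
org 367 [495.1 -74. ] [60.5 23. ] 6.18115234375 0.04699791230655222 [[ 9.9309731e-01  1.1729346e-01  4.9251324e+02 -8.1366547e+01]]
grey 425 [ 560.7 -150.5] [ 22.4 173.9] 84.85302734375 0.04671158969980622 [[ 9.9924117e-01 -3.8950317e-02  5.2380243e+02 -1.4883255e+02]]
[ 0.49989978 -0.099071    0.17180496]
```

View pics/c1.png

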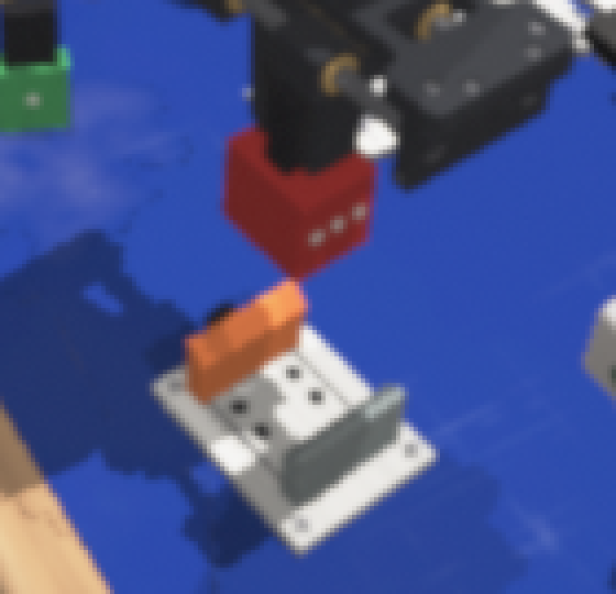

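Run:
```python
from h import *
def fit(cam,f,sel):
    z=np.load(f'pics/{f}.npz');Q=pts(cam,z['d']);h=cv2.cvtColor(z['p'],cv2.COLOR_RGB2HSV).astype(int)
    m=sel(Q,h)&(Q[...,0]>.45)&(Q[...,0]<.55)&(Q[...,1]<-.05)&(Q[...,1]>-.16);q=Q[m];A=np.c_[q[:,0]-.5,np.ones(len(q))]
    k=np.ones(len(q),bool)
    for _ in range(4):
        s=np.linalg.lstsq(A[k],q[k,1],rcond=None)[0];e=q[:,1]-A@s;k=abs(e-0)<max(2*e[k].std(),.002)
    print(f,k.sum(),'yaw',np.degrees(np.arctan(s[0])).round(2),'y@.5',s[1].round(4),'std',e[k].std().round(4),'x',q[k,0].min(),q[k,0].max())
zr=lambda Q,a,b:(Q[...,2]>a)&(Q[...,2]<b)
for f in('scene0','s1'):
  fit('scene',f,lambda Q,h:zr(Q,.014,.034)&(h[...,0]>4)&(h[...,0]<20)&(h[...,1]>110))
  fit('scene',f,lambda Q,h:zr(Q,.014,.038)&(h[...,1]<110)&(Q[...,1]<-.13))
fit('top','top0',lambda Q,h:zr(Q,.018,.034)&(Q[...,1]<-.13))
fit('top','top0',lambda Q,h:zr(Q,.014,.038)&(Q[...,1]>-.08))
# held block side facing -y
z=np.load('pics/s1.npz');Q=pts('scene',z['d']);h=cv2.cvtColor(z['p'],cv2.COLOR_RGB2HSV)
m=((h[...,0]<4)|(h[...,0]>174))&(h[...,1]>150)&zr(Q,.1,.19)&(Q[...,0]>.45)&(Q[...,0]<.55)&(abs(Q[...,1]+.1)<.06);q=Q[m]
k=(q[:,2]>.127)&(q[:,2]<.155)&(q[:,1]<-.117);print('face y',k.sum(),np.polyfit(q[k,0]-.5,q[k,1],1),'zmin',q[:,2].min())
```

```text
scene0 129 yaw 6.97 y@.5 -0.0835 std 0.0007 x 0.4671909928737313 0.5228015403816271
scene0 167 yaw 7.66 y@.5 -0.1499 std 0.0006 x 0.4755229514125558 0.5356122951867133
s1 129 yaw 7.35 y@.5 -0.0835 std 0.0006 x 0.46615322430086176 0.523103304824992
s1 165 yaw 7.57 y@.5 -0.1501 std 0.0006 x 0.4755083487355702 0.5364419697434855
top0 39 yaw 8.15 y@.5 -0.1381 std 0.0006 x 0.47448657667872446 0.5316835083245315
top0 63 yaw 6.94 y@.5 -0.0689 std 0.0034 x 0.46290662067551863 0.5239266333588384
face y 123 [ 0.03620454 -0.1222792 ] zmin 0.12565740627519695
```

Emit:
step_arm --increments '[[[0,-0.6,0],[0,0,0]],[[0,-0.6,0],[0,0,0]],[[0,0,-1],[0,0,0]],[[0,0,-1.5],[0,0,0]],[[0,0,-1.5],[0,0,0]],[[0,0,-1.5],[0,0,0]],[[0,0,-1],[0,0,0]],[[0,0,-0.5],[0,0,0]],[[0,0,0],[0,0,0]],[[0,0,0],[0,0,0]]]'

```text
clock: 8.15
tool_pos: [0.5, -0.112, 0.102]
eef_rot: [-0.066, 0.998, 0.0, 0.0]
contact_force: [1.1, -0.2, -0.7]
opening: 0.154
finger_force: 25.0
```

Emit:
step_arm --increments '[[[0,0,-0.4],[0,0,0]],[[0,0,-0.4],[0,0,0]],[[0,0,-0.4],[0,0,0]],[[0,0,-0.4],[0,0,0]],[[0,0,-0.4],[0,0,0]],[[0,0,0],[0,0,0]],[[0,0,0],[0,0,0]],[[0,0,0],[0,0,0]],[[0,0,0],[0,0,0]],[[0,0,0],[0,0,0]]]'

```text
clock: 9.15
tool_pos: [0.4998, -0.112, 0.0819]
eef_rot: [-0.066, 0.998, 0.0, 0.0]
contact_force: [-0.0, 0.8, -0.8]
opening: 0.155
finger_force: 25.0
```

Emit:
step_arm --increments '[[[0,0,-0.4],[0,0,0]],[[0,0,-0.4],[0,0,0]],[[0,0,-0.4],[0,0,0]],[[0,0,-0.4],[0,0,0]],[[0,0,-0.3],[0,0,0]],[[0,0,-0.2],[0,0,0]],[[0,0,0],[0,0,0]],[[0,0,0],[0,0,0]],[[0,0,0],[0,0,0]],[[0,0,0],[0,0,0]]]'

```text
clock: 10.15
tool_pos: [0.4999, -0.112, 0.0609]
eef_rot: [-0.066, 0.998, 0.0, 0.0]
contact_force: [0.1, -0.3, -1.8]
opening: 0.154
finger_force: 25.0
```

Down to about 1 mm with no side force. I'll lower the last bit, release and retreat.

Emit:
step_arm --increments '[[[0,0,-0.1],[0,0,0]],[[0,0,0],[0,0,0]],[[0,0,0],[0,0,0]],[[0,0,0],[0,0,0]],[[0,0,0],[0,0,0]],[[0,0,0],[0,0,0]],[[0,0,0],[0,0,0]],[[0,0,0],[0,0,0]],[[0,0,0],[0,0,0]],[[0,0,0],[0,0,0]]]'

```text
clock: 11.15
tool_pos: [0.4998, -0.112, 0.0598]
eef_rot: [-0.066, 0.998, 0.0, 0.0]
contact_force: [0.1, -0.3, -0.4]
opening: 0.154
finger_force: 25.0
```

Emit:
step_arm --increments '[[[0,0,0],[0,0,0]],[[0,0,0],[0,0,0]],[[0,0,0],[0,0,0]],[[0,0,0],[0,0,0]],[[0,0,0],[0,0,0]],[[0,0,0],[0,0,0]],[[0,0,0],[0,0,0]],[[0,0,0],[0,0,0]],[[0,0,0],[0,0,0]],[[0,0,0],[0,0,0]]]' --fingers 0.6

```text
clock: 12.15
tool_pos: [0.4998, -0.112, 0.0597]
eef_rot: [-0.066, 0.998, 0.0, -0.0]
contact_force: [0.0, -0.2, -0.2]
opening: 0.598
finger_force: 0.0
```

Emit:
step_arm --increments '[[[0,0,1],[0,0,0]],[[0,0,1.5],[0,0,0]],[[0,0,2],[0,0,0]],[[0,0,2],[0,0,0]],[[0,0,2],[0,0,0]],[[0,2,2],[0,0,0]],[[0,3,0],[0,0,0]],[[0,3,0],[0,0,0]],[[0,3,0],[0,0,0]],[[0,3,0],[0,0,0]]]'

```text
clock: 13.15
tool_pos: [0.4996, 0.0291, 0.1656]
eef_rot: [-0.066, 0.998, 0.0, 0.0]
contact_force: [-0.6, 0.8, -0.3]
opening: 0.599
finger_force: 0.0
```

Run:
```python
from h import *
p,d=snap('scene','s2')
cv2.imwrite('pics/c2.png',cv2.resize(p[145:345,165:365],None,fx=3,fy=3,interpolation=3)[:,:,::-1])
Q=pts('scene',d);h=cv2.cvtColor(p,cv2.COLOR_RGB2HSV)
m=((h[...,0]<4)|(h[...,0]>174))&(h[...,1]>150)&(Q[...,1]<-.05)&(abs(Q[...,0]-.5)<.05);q=Q[m]
print('red top z',np.percentile(q[:,2],[5,50,95]),q.min(0),q.max(0))
k=(abs(Q[...,0]-.5)<.03)&(abs(Q[...,1]+.11)<.03)&(Q[...,2]>.06)&(Q[...,2]<.11);print('grip',Q[k].mean(0),Q[k][:,2].max())
```

```text
red top z [0.02249392 0.05282678 0.05623884] [ 0.4781051  -0.13874202  0.01612249] [ 0.52130415 -0.09133047  0.07900438]
grip [ 0.49845149 -0.11572602  0.08282582] 0.09660137180108093
```

View pics/c2.png

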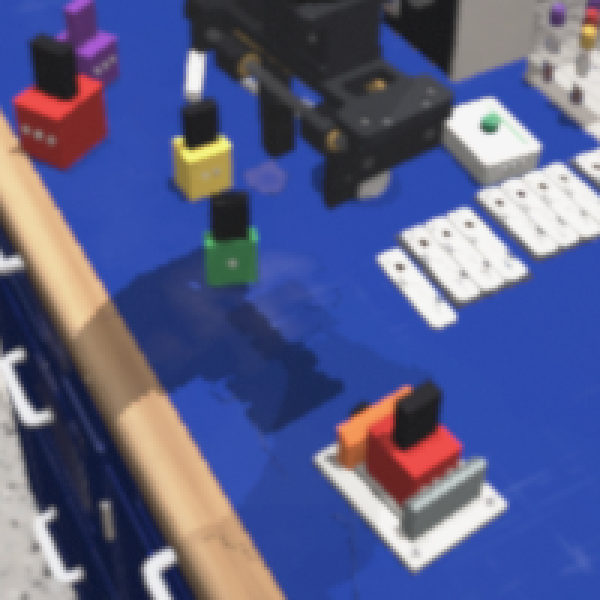

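The red block sits in the gap, at about (413,450) in the crop. Its body top is at 0.053 m, which is the 8 mm plate plus the 45 mm body. Green and yellow still stand on the worktop, and the gripper is clear.

```bash
python3 -c "
from plant import r
print(r.finish_job())"
```

```text
the job is handed in; nothing more can be done
None
```

The gap is set to 54 mm, and I handed the job in with the thick red block standing in it, fully down on the plate and about midway along the jaws; green and yellow are still standing on the worktop (no verdict was returned).

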